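# Clamp a pipe stub in its jig and lock the bar with a hairpin clip

## Task

Gently press the hold-down bar of the blue welding jig fully down onto the pipe, then slide the straight leg of the hairpin clip through the cross-hole of the stud that stands up through the bar, and push until the sprung leg snaps over the stud and hugs it, so the bar is locked. Feel for the hole and do not force the clip: the stud has been left turned in its foot, so its hole seldom points squarely across the bar. Leave the pipe and the tools lying around where they are.

Things in the scene. Friction and masses are not known exactly. Their poses are not given: they have to be found in the camera images.
- jig: Blue pipe jig fixed to the bench: base 190 x 90 x 10 mm, angle-iron V holding a pipe, hinge cheeks at -x (tops z = 85 mm), upright stud at +x. Origin: centre of the base's underside, on the bench. x: from the bar's hinge towards the stud; y: along the pipe; z up. Bar's hinge axis: parallel to y through x = -62, z = 70 mm. Stud: 24 mm shank, axis at x = 62, y = 0 mm, top at z = 96 mm.
- stud_hole (a point): Middle of the stud's cross-hole, on the stud's axis, 80 mm above the bench. Axes: the jig's. The hole, 9 mm wide and high, runs level right through and opens on the stud's -y and +y sides. The stud can be turned in its foot (stiff, 0.3 N m): the hole points anywhere up to 0.45 rad either way from the jig's y axis, which no reading tells: look, or feel for it.
- hold_bar (a joint): Angle of the hold-down bar, rad: 0 = flat on the pipe, positive = raised. Flat steel bar, 40 mm wide, 8 mm thick, with a slot that drops over the stud and a red tab (38 along the bar x 43 x 11 mm) at its free end. Its stiff hinge (0.4 N m) holds it where it is left; about 2 N on the tab presses it down. When down its top is at z = 74 mm, the tab's at 75.5 mm.
- bar_tab (a point): Middle of the upper face of the bar's red tab, 165 mm from the hinge axis and 5.5 mm above the bar's middle plane, which holds that axis. Its axes turn with the bar; at angle 0 they are the jig's.
- clip: Hairpin clip (R clip) of 6 mm yellow wire, 110 mm long, 65 g, lying flat. Origin: under the middle of its coil, on the bench. x: from the coil to the leg ends; z up. Grip it by the coil, 26 mm in diameter, 12 mm high, across the clip's y. Straight leg: along x at y = -10, wire middle 3 mm above the underside, rounded end at x = 97 mm. The wavy sprung leg lies beside it at +y, ending at x = 85 mm.
- clip_seat (a point): Point in the straight leg's wire (x = 54, y = -10, z = 3 mm of the clip; its axes) that lies on the stud's axis when the clip is home. On the way there the sprung leg's flared end meets the stud about 25 mm before home and opens against 5 to 12 N; its nose passes the stud's widest point 11 to 14 mm before home, then it snaps shut and draws the clip on.
- clip_spring (a joint): How far the sprung leg is bent open, in rad: 0 = relaxed (as it lies, and when it hugs the shank), 0.04 to 0.08 as its nose rides over the shank.
- pipe: Steel pipe stub, 42 mm in diameter and 150 mm long, lying loose in the jig's V. Origin at its centre, 45 mm above the bench; its y axis runs along it.
- pliers: Combination pliers with red handles, 56 x 172 x 15 mm, loose on the bench. Origin under its middle.
- paint_marker: White paint marker with a black cap, 16 x 131 x 17 mm, loose on the bench. Origin under its middle.
- tape_measure: Yellow tape measure, 32 x 82 x 60 mm, loose on the bench. Origin under its middle.
- magnet: Grey steel welding magnet standing upright, 24 x 46 x 66 mm, loose on the bench. Origin under its middle.
Things that resemble listed ones, but are neither listed nor needed, are in the scene too. Several things have the shape of the clip; the one meant has the colours described above.

How it is judged:
By the outcome, as a careful person would: the job done as asked, in the order asked, and still so for the second after the job is handed in, with the robot touching nothing.
It also fails if it takes over 72 s, if anything falls off the work surface, if the arm or the gripper's body presses on something with over 40 N, if the wrist force passes 120 N, or if a joint passes its speed limit or range.

## Robot

A 6-joint arm with a two-finger parallel gripper is mounted at the origin on the work surface; the furniture and walls round the work are solid. World frame = base frame: x ahead of the robot, y to its left, z up, the work surface at z = 0. Lengths are in m, angles in rad, forces in N, time in s.
With the tool pointing down it reaches from about 0.275 to 0.875 m from the base axis. Payload 12.5 kg.
Tool frame: the origin (TCP) lies at the very end of the fingers, on their centre line; the grasp point (between the pads) lies 19 mm behind it; z points along the fingers, y is the direction in which the jaws open and shut (so a half turn about z gives the same grasp; the last joint's range is limited). The gripper opens to 85 mm and grips with 20 to 120 N. Pads are 22 mm wide; open, the fingers measure 114 mm over their backs; the gripper's body (76 mm by 85 mm) begins 54 mm behind the grasp point. The pads swing forward as they close: fully open they stand 13 mm farther back than shut.
Start: joints at [1.129, 0.351, 1.652, -0, 1.139, -0.085], TCP at [0.192, 0.515, 0.231] pointing down, gripper open.
Joint ranges: [-2.75, 2.75], [-0.79, 2.1], [0.01, 2.65], [-1.57, 4.71], [0.07, 3.14], [-2.87, 2.87]. Speed limits (rad/s): [2.22, 2.22, 2.79, 3.14, 3.14, 3.14].

## Interface

Orientations are given as a unit quaternion [w, x, y, z].
In Python, from workcell import arm gives the robot as it stands.
- The arm moves only by the shell command python3 -m creep 'ROWS' [FORCE]. ROWS is JSON, a list of rows, each an object of numbers: "grip": the opening, from 0 (shut) to 1 (fully open); "x", "y", "z": the shift along the tool's x, y, z in cm; "ax", "ay", "az": the turn, a rotation vector about the tool's x, y, z in rad. In form: [{"grip": .., "x": .., "y": .., "z": .., "ax": .., "ay": .., "az": ..}, ...]. A call has 1 to 10 rows; each row shifts and turns the pose as measured when the row begins, along the tool's axes as they then stand; what a row does not reach is not made up. A row lasts 1/8 s, in which the tool goes at most 62.5 mm and 10.7 degrees, less where a joint would pass 70% of its speed; a pose out of reach is approached as far as the arm can. A call is refused whole if a number of a shift passes 6.25 or a number of a turn 0.188, either way. A call with a gripper value outside its range is refused whole. The fingers move at their own pace and stop on an object; FORCE is the grip in N (left out, the last holds). Time passes only in rows, so rows that do not move let the fingers close. It gives the time, the measured TCP pose, the force and the opening at its end, in the units of the state.
- arm.observe(): the state, without advancing time (a new reading comes with each control period).
- arm.get_image(name): name is "scene" or "top" or "wrist"; returns (picture, depth): 480x640x3 uint8, red, green, blue; 480x640 float32, m along the optical axis (not along the pixel's ray), 0 where there is no reading.
- arm.get_calibration(name): a dict with "mtx" (3x3 intrinsics, pixels), "origin" and "orientation" of the camera in the world; the wrist camera has in their place "tool_from_camera" (4x4, takes a point from camera to tool coordinates, whose origin is the TCP and whose axes are the flange's). Camera axes: x right, y down, z forward; pixel columns grow to the right and rows downward; lengths in m; the calibration is good to about 2 mm. A picture is of the moment at which its call begins: read the wrist's pose just before it. get_calibration takes no time and is no camera call.
- arm.job_done(): hands the job in, once; it reports no verdict.
The state is a dict: "time": time; "joint_positions": joint angles; "qvel": joint speeds; "joint_efforts": joint torques, N m; "eef_pos": TCP position; "ee_rot": TCP orientation; "force": force on the tool from outside, world axes, zero at the start; "moment": the same for the moment, N m; "grip_width": finger opening in m.
Only numpy, scipy, OpenCV 4.12 (cv2) and the standard library are available. Lean on these libraries where they do the work, as an engineer would, in place of code of your own. Each camera call takes 0.05 s, during which the arm holds its last target.

## Working session

There is one attempt and no reset: what is moved stays moved. The work goes in short steps, Python scripts to look and compute and a shell command to move; the robot and the scene stay as the last step left them, time stands still between calls to the robot, and variables do not carry over. Pictures are saved under pics/ and viewed, and the job is handed in when it is done.

```bash
ls; mkdir -p pics; python3 - <<'E'
from workcell import arm
import cv2,numpy as np,json
np.set_printoptions(precision=4,suppress=True)
o=arm.observe()
print(o)
for n in ["scene","top","wrist"]:
    p,d=arm.get_image(n)
    cv2.imwrite(f"pics/{n}0.png",p[...,::-1]); np.save(f"pics/{n}0.npy",d)
    print(n,arm.get_calibration(n))
E
```

```text
pics
{'time': 0.0, 'joint_positions': array([ 1.1294,  0.3512,  1.6525,  0.    ,  1.1391, -0.0846]), 'qvel': array([-0.0002,  0.0008, -0.0004,  0.0003,  0.0001,  0.0021]), 'joint_efforts': array([  0.0001, -50.6089, -29.1419,  -0.    ,   0.0044,   0.    ]), 'eef_pos': array([0.1919, 0.5151, 0.2307]), 'ee_rot': array([-0.0002,  0.1775,  0.9841, -0.0006]), 'force': array([-0.8588, -0.0831, -1.1856]), 'moment': array([ 0.0641, -0.0017, -0.0006]), 'grip_width': 0.08541461768636958}
scene {'mtx': array([[565.1226,   0.    , 324.6729],
       [  0.    , 565.1226, 228.2305],
       [  0.    ,   0.    ,   1.    ]]), 'origin': array([ 0.9241, -0.3396,  1.1998]), 'orientation': array([-0.2322,  0.8747,  0.4102, -0.1133])}
top {'mtx': array([[492.6078,   0.    , 328.6452],
       [  0.    , 492.6078, 239.9665],
       [  0.    ,   0.    ,   1.    ]]), 'origin': array([0.261 , 0.069 , 1.0532]), 'orientation': array([ 0.0657, -0.7034,  0.7062, -0.047 ])}
wrist {'mtx': array([[422.4525,   0.    , 320.684 ],
       [  0.    , 422.4525, 244.9976],
       [  0.    ,   0.    ,   1.    ]]), 'tool_from_camera': array([[-0.0012, -0.9483, -0.3175,  0.0812],
       [ 1.    , -0.0009, -0.0012, -0.0003],
       [ 0.0008, -0.3175,  0.9483, -0.1434],
       [ 0.    ,  0.    ,  0.    ,  1.    ]])}
```

View pics/scene0.png

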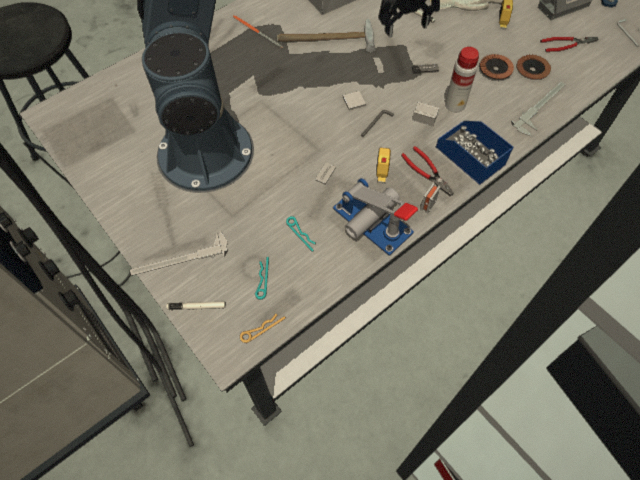

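View pics/top0.png

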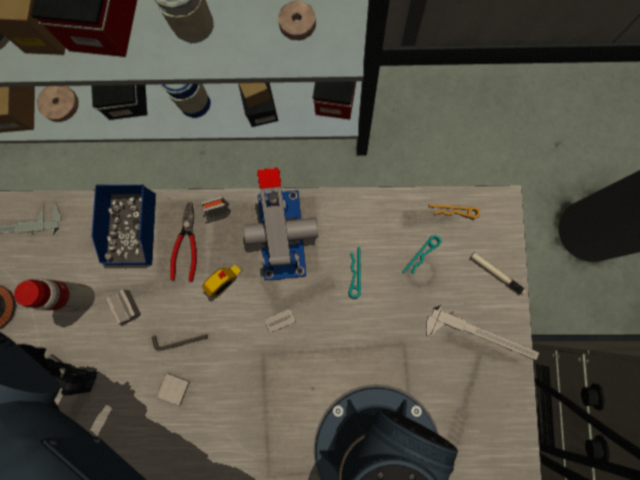

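View pics/wrist0.png

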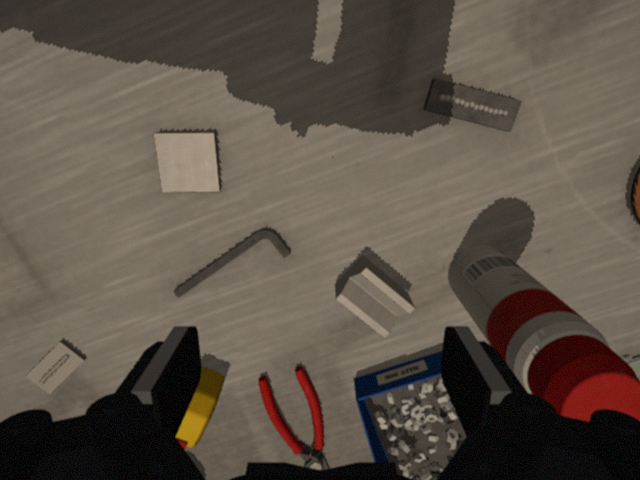

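```bash
cat > h.py <<'E'
import numpy as np,cv2
from scipy.spatial.transform import Rotation as R
from workcell import arm
np.set_printoptions(precision=4,suppress=True)
def q2R(q): return R.from_quat([q[1],q[2],q[3],q[0]]).as_matrix()
def cam(n,o=None):
    c=arm.get_calibration(n)
    if n!="wrist": return c["mtx"],q2R(c["orientation"]),np.array(c["origin"])
    T=np.array(c["tool_from_camera"]); o=o or arm.observe()
    Rt=q2R(o["ee_rot"]); return c["mtx"],Rt@T[:3,:3],Rt@T[:3,3]+o["eef_pos"]
def ray(C,uv):
    K,Rc,t=C; uv=np.atleast_2d(np.array(uv,float))
    d=np.c_[(uv-K[:2,2])/[K[0,0],K[1,1]],np.ones(len(uv))]
    return t,d@Rc.T
def onz(C,uv,z):
    t,d=ray(C,uv); return t+d*((z-t[2])/d[:,2])[:,None]
def proj(C,P):
    K,Rc,t=C; p=(np.atleast_2d(P)-t)@Rc; return p[:,:2]/p[:,2:]*[K[0,0],K[1,1]]+K[:2,2]
def cloud(C,d):
    v,u=np.mgrid[:480,:640]; K,Rc,t=C
    p=np.stack([(u-K[0,2])/K[0,0]*d,(v-K[1,2])/K[1,1]*d,d],-1); return p@Rc.T+t
def snap(n,name):
    o=arm.observe(); p,d=arm.get_image(n); C=cam(n,o)
    cv2.imwrite(f"pics/{name}.png",p[...,::-1]); np.savez(f"pics/{name}.npz",p=p,d=d,K=C[0],R=C[1],t=C[2]); return p,d,C
def load(name):
    z=np.load(f"pics/{name}.npz"); return z["p"],z["d"],(z["K"],z["R"],z["t"])
E
python3 - <<'E'
from h import *
for n in ["top","scene"]:
    p=cv2.imread(f"pics/{n}0.png"); d=np.load(f"pics/{n}0.npy"); C=cam(n)
    X=cloud(C,d)
    hsv=cv2.cvtColor(p,cv2.COLOR_BGR2HSV)
    m=cv2.inRange(hsv,(10,110,80),(35,255,255))
    k,l,s,c=cv2.connectedComponentsWithStats(m)
    for i in range(1,k):
        if s[i,4]>40:
            q=X[l==i]; print(n,s[i],c[i],np.median(q,0),q.max(0))
    x,y=(415,170) if n=="top" else (220,290)
    cr=cv2.resize(p[y:y+80,x:x+100],None,fx=4,fy=4,interpolation=cv2.INTER_CUBIC)
    x,y=(230,160) if n=="top" else (320,160)
    c2=cv2.resize(p[y:y+120,x:x+120],None,fx=4,fy=4,interpolation=cv2.INTER_CUBIC)[:480]
    o=np.zeros((480,880,3),np.uint8); o[:320,:400]=cr; o[:,400:]=c2
    cv2.imwrite(f"pics/crop_{n}.png",cv2.resize(o,(800,436)))
E
```

```text
top [  0   0  30  20 564] [14.0674  9.1099] [0.982  0.8347 0.0169] [1.0079 0.8712 1.0532]
top [240  83  27  14 263] [251.7529  88.0038] [ 0.9744  0.3479 -0.3814] [0.9935 0.3839 1.0532]
top [  0  87   9  28 234] [ 3.7179 99.9658] [ 0.9662  1.1619 -0.4239] [ 1.0137  1.1812 -0.414 ]
top [429 204  51  15 366] [456.0656 210.112 ] [ 0.4936 -0.1802  0.0044] [0.5084 0.069  1.0532]
top [202 264  40  32 532] [219.4436 278.5526] [0.3442 0.3212 0.0543] [0.3789 0.3639 1.0532]
top [  0 286  13  40 261] [  5.728  304.3142] [0.2945 0.7857 0.0118] [0.3331 0.8067 1.0532]
scene [499   0  14  28 257] [505.7432  12.7704] [0.1764 0.9794 0.0425] [0.1951 1.0231 0.0654]
scene [480  55  34  24 337] [496.6499  66.4955] [0.2952 0.8151 0.0112] [0.3386 0.8808 0.0202]
scene [517  55  34  24 347] [533.4611  66.8473] [0.3642 0.8932 0.0118] [0.9241 0.952  1.1998]
scene [377 148  14  34 355] [382.9211 163.8   ] [0.3566 0.3097 0.0474] [0.9241 0.384  1.1998]
scene [240 314  45  29 257] [259.0895 329.2451] [ 0.4939 -0.1858  0.0056] [ 0.5087 -0.1234  0.0138]
```

View pics/crop_top.png

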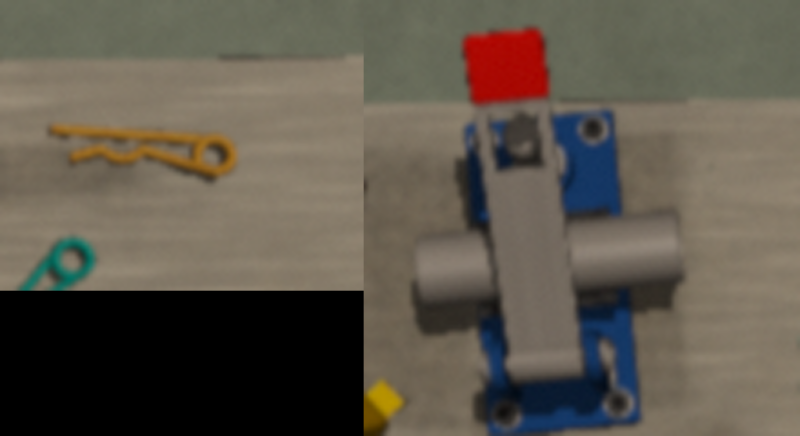

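View pics/crop_scene.png

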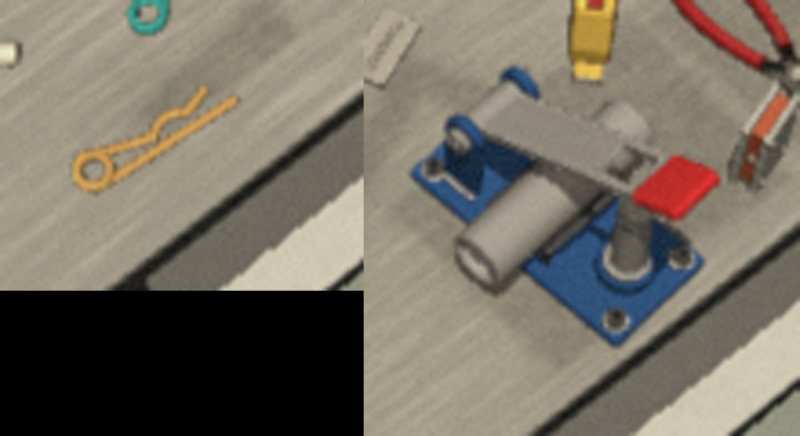

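```bash
python3 - <<'E'
from h import *
for n in ["top","scene"]:
    p=cv2.imread(f"pics/{n}0.png"); d=np.load(f"pics/{n}0.npy"); C=cam(n)
    X=cloud(C,d)
    hsv=cv2.cvtColor(p,cv2.COLOR_BGR2HSV)
    roi=np.zeros(p.shape[:2],np.uint8)
    if n=="top": roi[160:290,230:330]=1
    else: roi[160:270,320:425]=1
    red=(cv2.inRange(hsv,(0,150,80),(6,255,255))|cv2.inRange(hsv,(174,150,80),(180,255,255)))*roi>0
    blue=cv2.inRange(hsv,(105,120,40),(125,255,255))*roi>0
    q=X[red&(d>0)]; q=q[q[:,2]>0.03]
    print(n,"red",len(q),np.median(q,0),q.min(0),q.max(0))
    r=cv2.minAreaRect(np.argwhere(red)[:,::-1].astype(np.float32)); print(r)
    q=X[blue&(d>0)]; q=q[abs(q[:,2]-.01)<.005]
    r=cv2.minAreaRect(q[:,:2].astype(np.float32)); print("base",np.median(q[:,2]),r); print(cv2.boxPoints(r))
E
```

```text
top red 422 [0.528  0.2071 0.1462] [0.5095 0.1856 0.1337] [0.547  0.2293 0.1552]
((268.6402587890625, 177.76220703125), (19.32552146911621, 22.307170867919922), 83.6598129272461)
base 0.009118779247831332 ((0.44206735491752625, 0.1994478702545166), (0.18665264546871185, 0.08845394849777222), 5.652931213378906)
[[0.3448 0.2343]
 [0.3536 0.1462]
 [0.5393 0.1646]
 [0.5306 0.2527]]
scene red 251 [0.5323 0.204  0.1475] [0.3522 0.1804 0.0551] [0.5489 0.3153 0.1575]
((407.4705810546875, 186.6176300048828), (63.018287658691406, 38.613616943359375), 77.47119140625)
base 0.009336879544068255 ((0.44481614232063293, 0.19573171436786652), (0.18955710530281067, 0.08798769861459732), 6.063773155212402)
[[0.3459 0.2295]
 [0.3552 0.142 ]
 [0.5437 0.162 ]
 [0.5344 0.2495]]
```

```bash
cat >> h.py <<'E'
def plan(pos,yaw,n=None,lim=6.0):
    """target TCP pos, tool pointing down, tool-x yaw (rad, world). prints rows' shift(cm)/turn"""
    o=arm.observe(); Rt=q2R(o["ee_rot"]); p=np.array(o["eef_pos"]); pos=np.array(pos,float)
    Rg=np.array([[np.cos(yaw),np.sin(yaw),0],[np.sin(yaw),-np.cos(yaw),0],[0,0,-1]]).T
    Rg=np.column_stack([[np.cos(yaw),np.sin(yaw),0],[np.sin(yaw),-np.cos(yaw),0],[0,0,-1]])
    rv=R.from_matrix(Rt.T@Rg).as_rotvec(); dist=np.linalg.norm(pos-p)
    if n is None: n=int(max(np.ceil(dist*100/lim),np.ceil(np.linalg.norm(rv)/.18),1))
    print("at",p,"dist mm",1e3*dist,"rows",n)
    for i in range(n):
        s=Rt.T@(pos-p)/n*100
        print("  x %.2f y %.2f z %.2f  ax %.3f ay %.3f az %.3f"%(*s,*(rv/n)))
        Rt=Rt@R.from_rotvec(rv/n).as_matrix()
E
python3 - <<'E'
from h import *
plan([.50,.17,.26],np.radians(96),n=8)
E
```

```text
at [0.192  0.5152 0.2309] dist mm 463.5274471715117 rows 8
  x -5.11 y -2.70 z -0.36  ax -0.000 ay 0.000 az 0.139
  x -5.44 y -1.97 z -0.36  ax -0.000 ay 0.000 az 0.139
  x -5.66 y -1.19 z -0.36  ax -0.000 ay 0.000 az 0.139
  x -5.77 y -0.40 z -0.36  ax -0.000 ay 0.000 az 0.139
  x -5.77 y 0.40 z -0.36  ax -0.000 ay 0.000 az 0.139
  x -5.66 y 1.19 z -0.36  ax -0.000 ay 0.000 az 0.139
  x -5.44 y 1.96 z -0.36  ax -0.000 ay 0.000 az 0.139
  x -5.12 y 2.70 z -0.36  ax -0.000 ay 0.000 az 0.139
```

```bash
python3 -m creep '[{"grip":0,"x":-2.5,"y":-1.5,"z":-0.6,"az":0.1},{"grip":0,"x":-5.1,"y":-2.3,"z":-0.6,"az":0.14},{"grip":0,"x":-5.4,"y":-1.5,"z":-0.4,"az":0.14},{"grip":0,"x":-5.6,"y":-0.9,"z":-0.4,"az":0.14},{"grip":0,"x":-5.7,"y":-0.2,"z":-0.4,"az":0.14},{"grip":0,"x":-5.7,"y":0.8,"z":-0.4,"az":0.14},{"grip":0,"x":-5.5,"y":1.5,"z":0,"az":0.14},{"grip":0,"x":-4,"y":2,"z":0,"az":0.1}]' 40
python3 - <<'E'
from h import *
plan([.50,.17,.26],np.radians(96))
E
```

```text
at [0.192  0.5152 0.2309] dist mm 463.5274471715117 rows 8
  x -5.11 y -2.70 z -0.36  ax -0.000 ay 0.000 az 0.139
  x -5.44 y -1.97 z -0.36  ax -0.000 ay 0.000 az 0.139
  x -5.66 y -1.19 z -0.36  ax -0.000 ay 0.000 az 0.139
  x -5.77 y -0.40 z -0.36  ax -0.000 ay 0.000 az 0.139
  x -5.77 y 0.40 z -0.36  ax -0.000 ay 0.000 az 0.139
  x -5.66 y 1.19 z -0.36  ax -0.000 ay 0.000 az 0.139
  x -5.44 y 1.96 z -0.36  ax -0.000 ay 0.000 az 0.139
  x -5.12 y 2.70 z -0.36  ax -0.000 ay 0.000 az 0.139schema error: expected keys grip, x, y, z, ax, ay, az
```

All keys are needed.

```bash
python3 -m creep '[{"grip":0,"x":-2.5,"y":-1.5,"z":-0.6,"ax":0,"ay":0,"az":0.1},{"grip":0,"x":-5.1,"y":-2.3,"z":-0.6,"ax":0,"ay":0,"az":0.14},{"grip":0,"x":-5.4,"y":-1.5,"z":-0.4,"ax":0,"ay":0,"az":0.14},{"grip":0,"x":-5.6,"y":-0.9,"z":-0.4,"ax":0,"ay":0,"az":0.14},{"grip":0,"x":-5.7,"y":-0.2,"z":-0.4,"ax":0,"ay":0,"az":0.14},{"grip":0,"x":-5.7,"y":0.8,"z":-0.4,"ax":0,"ay":0,"az":0.14},{"grip":0,"x":-5.5,"y":1.5,"z":0,"ax":0,"ay":0,"az":0.14},{"grip":0,"x":-4,"y":2,"z":0,"ax":0,"ay":0,"az":0.1}]' 40
python3 - <<'E'
from h import *
plan([.50,.17,.26],np.radians(96))
E
```

```text
time: 1.15
eef_pos: [0.4565, 0.1834, 0.259]
ee_rot: [0.0, 0.654, 0.757, -0.001]
force: [0.2, 1.3, -1.1]
grip_width: -0.0
at [0.4565 0.1834 0.259 ] dist mm 45.53593433830293 rows 1
  x -1.95 y 4.11 z -0.10  ax -0.001 ay 0.002 az 0.041
```

```bash
python3 -m creep '[{"grip":0,"x":-1.9,"y":4.1,"z":0,"ax":0,"ay":0,"az":0.04},{"grip":0,"x":0,"y":0,"z":0,"ax":0,"ay":0,"az":0}]' 40
python3 - <<'E'
from h import *
snap("wrist","w1")
plan([.541,.2074,.18],np.radians(96))
E
```

```text
time: 1.4
eef_pos: [0.5023, 0.1673, 0.2587]
ee_rot: [0.0, 0.671, 0.741, -0.001]
force: [-0.9, -0.2, -0.4]
grip_width: 0.0003
at [0.5009 0.1679 0.2586] dist mm 96.69145336708577 rows 2
  x 1.77 y 2.20 z 3.92  ax -0.001 ay 0.001 az -0.002
  x 1.77 y 2.20 z 3.93  ax -0.001 ay 0.001 az -0.002
```

View pics/w1.png

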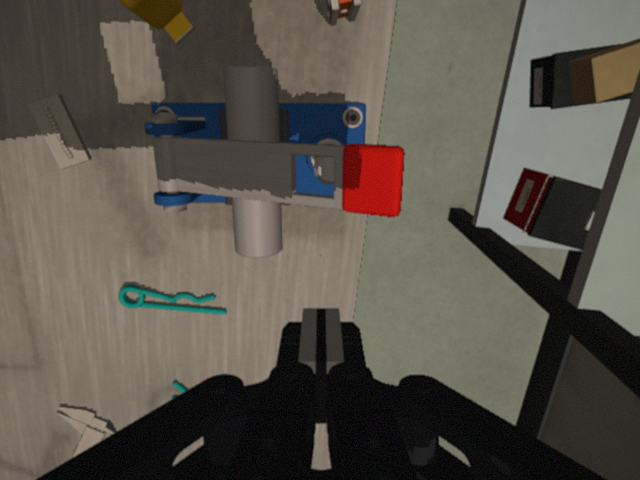

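```bash
python3 -m creep '[{"grip":0,"x":1.8,"y":2.2,"z":3.9,"ax":0,"ay":0,"az":0},{"grip":0,"x":1.8,"y":2.2,"z":3.9,"ax":0,"ay":0,"az":0},{"grip":0,"x":0,"y":0,"z":1,"ax":0,"ay":0,"az":0},{"grip":0,"x":0,"y":0,"z":1.2,"ax":0,"ay":0,"az":0},{"grip":0,"x":0,"y":0,"z":1.2,"ax":0,"ay":0,"az":0},{"grip":0,"x":0,"y":0,"z":1.2,"ax":0,"ay":0,"az":0}]'
```

```text
time: 2.2
eef_pos: [0.5393, 0.2107, 0.1339]
ee_rot: [0.001, 0.669, 0.743, 0.001]
force: [0.2, -0.3, 1.4]
grip_width: -0.0
```

```bash
python3 -m creep '[{"grip":0,"x":-0.1,"y":0.2,"z":1.2,"ax":0,"ay":0,"az":0},{"grip":0,"x":-0.1,"y":0.2,"z":1.2,"ax":0,"ay":0,"az":0},{"grip":0,"x":0,"y":0,"z":1.2,"ax":0,"ay":0,"az":0},{"grip":0,"x":0,"y":0,"z":0.8,"ax":0,"ay":0,"az":0}]'
```

```text
time: 2.7
eef_pos: [0.5441, 0.2086, 0.0873]
ee_rot: [0.001, 0.669, 0.743, 0.001]
force: [1.5, -0.2, 0.8]
grip_width: 0.0001
```

```bash
python3 -m creep '[{"grip":0,"x":0,"y":0,"z":0.6,"ax":0,"ay":0,"az":0},{"grip":0,"x":0,"y":0,"z":0.3,"ax":0,"ay":0,"az":0}]';python3 -m creep '[{"grip":0,"x":0,"y":0,"z":0.2,"ax":0,"ay":0,"az":0}]';python3 -m creep '[{"grip":0,"x":0,"y":0,"z":0.15,"ax":0,"ay":0,"az":0}]'
```

```text
time: 2.95
eef_pos: [0.544, 0.2085, 0.0773]
ee_rot: [0.001, 0.669, 0.743, 0.001]
force: [0.3, -0.3, 1.7]
grip_width: 0.0004
time: 3.08
eef_pos: [0.5441, 0.2086, 0.0753]
ee_rot: [0.001, 0.669, 0.743, 0.001]
force: [0.5, -0.2, 4.9]
grip_width: -0.0002
time: 3.2
eef_pos: [0.5442, 0.2086, 0.0747]
ee_rot: [0.001, 0.669, 0.743, 0.001]
force: [-6.3, -2.3, 18.5]
grip_width: -0.0001
```

```bash
cat >> h.py <<'E'
def planR(pos,Rg,n):
    o=arm.observe(); Rt=q2R(o["ee_rot"]); p=np.array(o["eef_pos"]); pos=np.array(pos,float)
    rv=R.from_matrix(Rt.T@Rg).as_rotvec(); print("at",p,"to",pos)
    for i in range(n):
        s=Rt.T@(pos-p)/n*100
        print("  x %.2f y %.2f z %.2f  ax %.3f ay %.3f az %.3f"%(*s,*(rv/n)))
        Rt=Rt@R.from_rotvec(rv/n).as_matrix()
def Rdown(yaw): return np.column_stack([[np.cos(yaw),np.sin(yaw),0],[np.sin(yaw),-np.cos(yaw),0],[0,0,-1]])
E
python3 -m creep '[{"grip":0,"x":0,"y":0,"z":-1,"ax":0,"ay":0,"az":0},{"grip":0,"x":0,"y":0,"z":-4,"ax":0,"ay":0,"az":0}]'
python3 - <<'E'
from h import *
S=np.array([.5052,.2037,.080])
Rg=Rdown(np.radians(96))@R.from_rotvec([0,-.6,0]).as_matrix()
T=S-Rg@np.array([.020,0,.055])
planR(T,Rg,4)
E
```

```text
time: 3.45
eef_pos: [0.5426, 0.2082, 0.1239]
ee_rot: [0.0, 0.669, 0.743, -0.001]
force: [0.3, -0.2, 0.3]
grip_width: -0.0001
at [0.5426 0.2082 0.1239] to [0.5037 0.2182 0.1367]
  x 0.35 y -0.94 z -0.32  ax -0.000 ay -0.150 az -0.000
  x 0.30 y -0.94 z -0.37  ax -0.000 ay -0.150 az -0.000
  x 0.24 y -0.94 z -0.41  ax -0.000 ay -0.150 az -0.000
  x 0.17 y -0.94 z -0.44  ax -0.000 ay -0.150 az -0.000
```

```bash
python3 -m creep '[{"grip":0,"x":0.4,"y":-0.9,"z":-1.3,"ax":0,"ay":-0.15,"az":0},{"grip":0,"x":0.3,"y":-1,"z":-0.4,"ax":0,"ay":-0.15,"az":0},{"grip":0,"x":0.3,"y":-1,"z":-0.4,"ax":0,"ay":-0.15,"az":0},{"grip":0,"x":0.2,"y":-0.9,"z":-0.2,"ax":0,"ay":-0.15,"az":0},{"grip":0,"x":0,"y":0,"z":0,"ax":0,"ay":0,"az":0}]'
python3 - <<'E'
from h import *
p,d,C=snap("wrist","w2")
print(proj(C,[[.5052,.2037,.096],[.5052,.2037,.08],[.546,.208,.0755]]))
E
```

```text
time: 4.08
eef_pos: [0.5049, 0.2193, 0.1514]
ee_rot: [0.229, 0.64, 0.706, -0.2]
force: [1.0, 0.4, -0.9]
grip_width: -0.0007
[[316.8268 235.8712]
 [316.6586 210.9604]
 [395.8961 203.4438]]
```

View pics/w2.png

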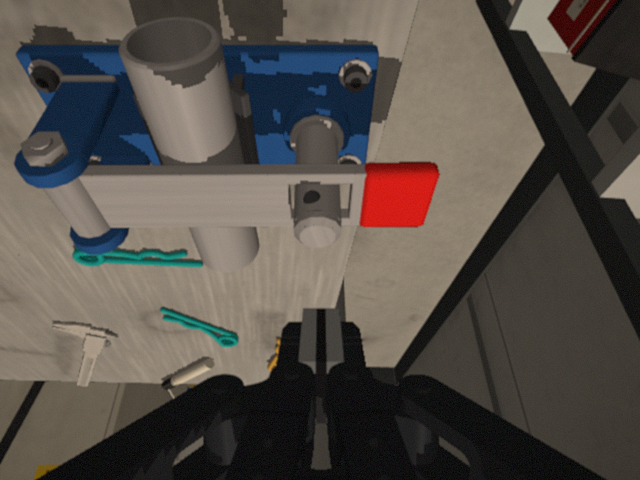

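```bash
python3 - <<'E'
from h import *
p,d,C=load("w2")
cr=p[150:260,260:410,::-1]
cv2.imwrite("pics/w2c.png",cv2.resize(cr,None,fx=5,fy=5,interpolation=cv2.INTER_CUBIC))
X=cloud(C,d)
# stud top: z approx .096 near
m=(abs(X[...,2]-.096)<.003)&(np.hypot(X[...,0]-.505,X[...,1]-.204)<.025)
q=X[m]; print("top",len(q),q.mean(0),np.median(q,0),(q.min(0)+q.max(0))/2,np.ptp(q,axis=0))
h=cv2.cvtColor(p,cv2.COLOR_RGB2HSV)
r=cv2.inRange(h,(0,150,80),(6,255,255))>0
q=X[r&(abs(X[...,2]-.0755)<.004)]; print("tab",len(q),np.median(q,0),(q.min(0)+q.max(0))/2,cv2.minAreaRect(q[:,:2].astype(np.float32)))
g=p.mean(2)[185:208,298:328]; print(g.astype(int))
for y in (200,205): print(X[y,300:345:4])
E
```

```text
top 1185 [0.5049 0.2077 0.0959] [0.5049 0.2082 0.0963] [0.5053 0.2059 0.0954] [0.023  0.0223 0.0049]
tab 4041 [0.5454 0.2138 0.0756] [0.5459 0.2092 0.0744] ((0.5464479327201843, 0.20919504761695862), (0.036297157406806946, 0.04365586116909981), 5.7349534034729)
[[62 65 66 73 69 73 72 74 74 76 76 78 79 77 81 76 81 81 81 80 76 78 84 85
  79 81 79 82 78 79]
 [64 67 71 72 70 74 76 73 73 78 77 79 80 80 81 81 81 80 76 79 80 80 78 76
  79 76 77 78 75 71]
 [66 65 73 76 72 73 72 75 77 77 78 82 80 80 77 83 80 81 83 80 81 80 80 80
  80 78 79 77 80 75]
 [65 67 70 73 74 72 73 73 75 76 80 80 78 81 81 80 83 80 79 83 78 79 77 80
  79 77 79 79 78 76]
 [65 70 70 73 71 69 73 72 75 79 81 79 76 73 72 72 76 82 80 80 80 81 77 78
  78 77 77 77 80 78]
 [63 71 67 72 71 72 78 73 79 77 74 67 55 54 56 56 61 67 74 80 80 78 79 81
  78 79 76 78 78 77]
 [65 66 69 72 72 75 71 72 68 67 51 45 33 33 37 37 37 42 54 66 76 81 83 79
  80 79 78 78 77 78]
 [67 67 70 73 69 72 72 64 55 45 37 40 33 32 29 32 30 29 33 45 60 77 81 81
  79 78 76 81 78 76]
 [66 68 68 74 69 73 68 55 43 36 32 33 36 34 30 34 32 32 26 30 42 63 78 81
  78
[... 1225 characters left out ...]
81 78
  78 79 81 79 78 79]
 [68 66 70 71 74 72 74 75 78 75 78 78 81 79 78 79 79 82 80 79 77 78 79 80
  80 77 80 78 77 77]]
[[0.4962 0.212  0.0807]
 [0.4982 0.2112 0.0798]
 [0.5004 0.2089 0.0775]
 [0.5025 0.2077 0.0763]
 [0.5044 0.2085 0.0769]
 [0.5056 0.2167 0.0842]
 [0.5076 0.2161 0.0835]
 [0.5098 0.2145 0.0819]
 [0.5118 0.2139 0.0812]
 [0.5141 0.2123 0.0795]
 [0.5309 0.1263 0.0007]
 [0.534  0.1265 0.0005]]
[[0.4963 0.2112 0.0832]
 [0.4981 0.2139 0.0855]
 [0.5    0.214  0.0855]
 [0.5018 0.2158 0.0869]
 [0.5037 0.2164 0.0873]
 [0.5057 0.2156 0.0864]
 [0.5076 0.2154 0.0861]
 [0.5096 0.2151 0.0856]
 [0.5117 0.2141 0.0846]
 [0.5139 0.2125 0.083 ]
 [0.5167 0.2081 0.0789]
 [0.535  0.1202 0.0001]]
```

View pics/w2c.png

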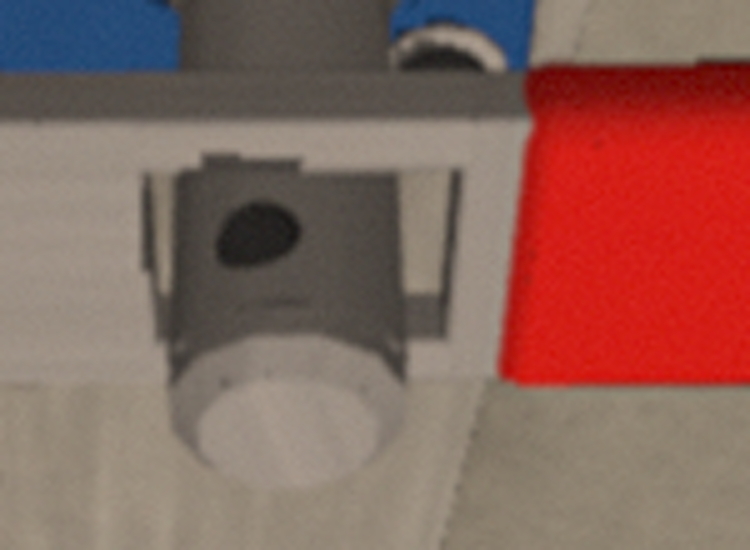

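```bash
python3 - <<'E'
from h import *
p,d,C=load("w2")
S=np.array([.5055,.2035])
for uv in ([311.6,197],[304,200],[319.5,195.5],[295.6,197],[340.2,197]):
    t,dd=ray(C,uv); dd=dd[0]; e=t[:2]-S
    a=dd[:2]@dd[:2];b=2*e@dd[:2];c=e@e-.012**2; D=b*b-4*a*c
    if D<0: print(uv,"miss", (-b/(2*a)*dd+t)); continue
    s=(-b-D**.5)/(2*a); P=t+s*dd; print(uv,P,np.degrees(np.arctan2(P[1]-S[1],P[0]-S[0])))
# top ellipse fit
g=cv2.cvtColor(p,cv2.COLOR_RGB2GRAY)
print(onz(C,[[318,237]],.096))
# clip from top picture
p=cv2.imread("pics/top0.png");C=cam("top");hsv=cv2.cvtColor(p,cv2.COLOR_BGR2HSV)
m=cv2.inRange(hsv,(10,110,80),(35,255,255)); m[:195]=0;m[225:]=0;m[:,:420]=0;m[:,490:]=0
uv=np.argwhere(m)[:,::-1]; P=onz(C,uv,.004)[:,:2]
q=P[np.argsort(P[:,1])]; print("y range",q[0],q[-1]); coil=P[P[:,1]<q[0,1]+.028]; print("coil",(coil.min(0)+coil.max(0))/2,np.ptp(coil,axis=0))
tip=P[P[:,1]>q[-1,1]-.01]; print("tip",tip.mean(0))
E
```

```text
[311.6, 197] [0.5017 0.2149 0.0809] 108.55382639500317
[304, 200] [0.4981 0.213  0.0814] 128.03145516491338
[319.5, 195.5] [0.5055 0.2155 0.0802] 90.0061065832894
[295.6, 197] [0.4941 0.2073 0.0746] 161.47893652460766
[340.2, 197] miss [0.5174 0.2056 0.0711]
[[0.5059 0.2028 0.096 ]]
y range [ 0.4935 -0.2285] [ 0.5032 -0.1213]
coil [ 0.4892 -0.2146] [0.0266 0.0278]
tip [ 0.5045 -0.1263]
```

```bash
python3 - <<'E'
from h import *
planR([.489,-.20,.14],Rdown(np.radians(87)),8)
E
```

```text
at [0.5055 0.2188 0.1519] to [ 0.489 -0.2    0.14 ]
  x -4.16 y -0.73 z 3.11  ax 0.007 ay 0.077 az 0.018
  x -4.39 y -0.63 z 2.79  ax 0.007 ay 0.077 az 0.018
  x -4.61 y -0.53 z 2.44  ax 0.007 ay 0.077 az 0.018
  x -4.79 y -0.43 z 2.09  ax 0.007 ay 0.077 az 0.018
  x -4.94 y -0.33 z 1.72  ax 0.007 ay 0.077 az 0.018
  x -5.06 y -0.23 z 1.34  ax 0.007 ay 0.077 az 0.018
  x -5.15 y -0.13 z 0.95  ax 0.007 ay 0.077 az 0.018
  x -5.21 y -0.03 z 0.55  ax 0.007 ay 0.077 az 0.018
```

```bash
python3 -m creep '[{"grip":0,"x":-2,"y":-0.4,"z":0,"ax":0,"ay":0.06,"az":0.01},{"grip":0,"x":-4,"y":-0.8,"z":2.2,"ax":0.01,"ay":0.09,"az":0.02},{"grip":0.3,"x":-4.6,"y":-0.5,"z":2.6,"ax":0.01,"ay":0.09,"az":0.02},{"grip":0.6,"x":-4.8,"y":-0.4,"z":2.1,"ax":0.01,"ay":0.09,"az":0.02},{"grip":0.6,"x":-5,"y":-0.3,"z":1.7,"ax":0.01,"ay":0.09,"az":0.02},{"grip":0.6,"x":-5.1,"y":-0.2,"z":1.3,"ax":0.01,"ay":0.09,"az":0.02},{"grip":0.6,"x":-5.2,"y":-0.1,"z":1,"ax":0.01,"ay":0.08,"az":0.02}]'
python3 - <<'E'
from h import *
planR([.489,-.20,.14],Rdown(np.radians(87)),2)
E
```

```text
time: 5.0
eef_pos: [0.4954, -0.1181, 0.1522]
ee_rot: [0.004, 0.722, 0.691, 0.01]
force: [1.3, 0.3, -0.8]
grip_width: 0.0512
at [ 0.4954 -0.1181  0.1522] to [ 0.489 -0.2    0.14 ]
  x -4.11 y -0.15 z 0.57  ax 0.009 ay -0.004 az 0.004
  x -4.11 y -0.13 z 0.59  ax 0.009 ay -0.004 az 0.004
```

```bash
python3 -m creep '[{"grip":0.6,"x":-3.8,"y":-0.15,"z":0.2,"ax":0.01,"ay":0,"az":0},{"grip":0.6,"x":-1.2,"y":-0.1,"z":0.2,"ax":0.01,"ay":0,"az":0},{"grip":0.6,"x":0,"y":0,"z":0,"ax":0,"ay":0,"az":0}]'
python3 - <<'E'
from h import *
p,d,C=snap("wrist","w3"); print(arm.observe()["eef_pos"])
hsv=cv2.cvtColor(p,cv2.COLOR_RGB2HSV)
m=cv2.inRange(hsv,(10,110,60),(35,255,255))
k,l,s,c=cv2.connectedComponentsWithStats(m)
for i in range(1,k):
    if s[i,4]>100: print(s[i],c[i])
E
```

```text
time: 5.38
eef_pos: [0.4903, -0.1758, 0.1499]
ee_rot: [-0.001, 0.726, 0.687, 0.006]
force: [-0.2, -0.2, 0.0]
grip_width: 0.051
[ 0.4904 -0.1752  0.1499]
[ 302  147   40  152 2710] [324.303  230.2815]
```

View pics/w3.png

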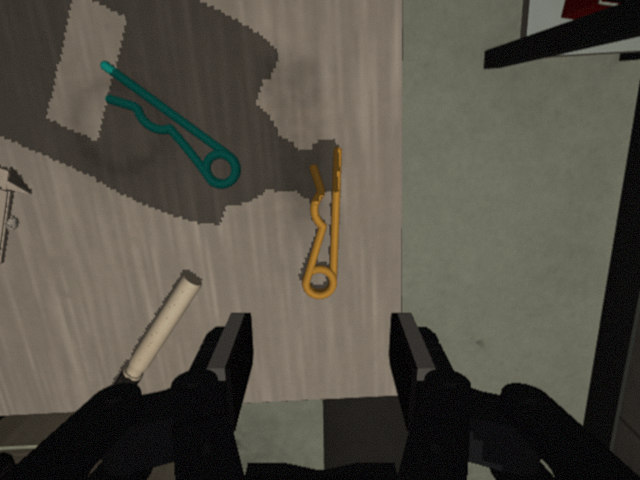

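```bash
python3 - <<'E'
from h import *
p,d,C=load("w3")
hsv=cv2.cvtColor(p,cv2.COLOR_RGB2HSV)
m=cv2.inRange(hsv,(10,110,40),(35,255,255)); m[:140]=0;m[305:]=0
# coil outer
uv=np.argwhere(m)[:,::-1]
cu=uv[uv[:,1]>275]; P=onz(C,uv,.004)[:,:2]; Pc=onz(C,cu,.006)[:,:2]
(c,r)=cv2.minEnclosingCircle(P[P[:,1]<P[:,1].min()+.026].astype(np.float32)); print("coil",c,r, P[:,1].min())
# right edge of straight leg: per row max col
rows=np.arange(155,255,4); e=np.array([[uv[uv[:,1]==y][:,0].max()+.5,y] for y in rows])
E=onz(C,e,.003)[:,:2]; v=cv2.fitLine(E.astype(np.float32),cv2.DIST_HUBER,0,1e-4,1e-4).ravel(); a=np.degrees(np.arctan2(v[1],v[0]));print("leg yaw",a)
th=np.radians(a%180); n=np.array([np.sin(th),-np.cos(th)]); print("edge offset from coil",(E-np.array(c))@n)
print("tip",P[P[:,1].argmax()],"tip dist",(P[P[:,1].argmax()]-c)@[np.cos(th),np.sin(th)])
planR([c[0],c[1],.05],Rdown(th),2)
E
```

```text
coil (0.49056947231292725, -0.21784637868404388) 0.016265617683529854 -0.23213295823112273
leg yaw 85.15477
edge offset from coil [0.0102 0.0103 0.0104 0.0099 0.01   0.0101 0.0102 0.0103 0.0105 0.0106
 0.01   0.0101 0.0102 0.0104 0.0105 0.0106 0.01   0.0101 0.0102 0.0104
 0.0105 0.0106 0.01   0.0101 0.0103]
tip [ 0.5043 -0.1217] tip dist 0.09698050164304998
at [ 0.4904 -0.1752  0.1499] to [ 0.4906 -0.2178  0.05  ]
  x -2.18 y 0.08 z 4.98  ax 0.004 ay -0.005 az 0.015
  x -2.15 y 0.14 z 4.99  ax 0.004 ay -0.005 az 0.015
```

```bash
python3 -m creep '[{"grip":0.55,"x":-2.2,"y":-0.05,"z":4.5,"ax":0,"ay":0,"az":0.015},{"grip":0.55,"x":-2.1,"y":-0.05,"z":4.5,"ax":0,"ay":0,"az":0.015},{"grip":0.55,"x":0,"y":0,"z":1.5,"ax":0,"ay":0,"az":0}]'
python3 - <<'E'
from h import *
planR([.488,-.2178,.002],Rdown(np.radians(85.5)),3)
E
```

```text
time: 5.8
eef_pos: [0.4907, -0.2145, 0.0446]
ee_rot: [0.002, 0.735, 0.678, 0.008]
force: [-0.6, -0.3, -0.0]
grip_width: 0.0468
at [ 0.4907 -0.2145  0.0446] to [ 0.488  -0.2178  0.002 ]
  x -0.13 y -0.10 z 1.42  ax 0.005 ay -0.003 az -0.001
  x -0.12 y -0.09 z 1.42  ax 0.005 ay -0.003 az -0.001
  x -0.12 y -0.09 z 1.42  ax 0.005 ay -0.003 az -0.001
```

```bash
python3 -m creep '[{"grip":0.55,"x":-0.2,"y":-0.1,"z":1.4,"ax":0.005,"ay":-0.003,"az":0},{"grip":0.55,"x":-0.1,"y":-0.1,"z":1.4,"ax":0.005,"ay":-0.003,"az":0},{"grip":0.55,"x":-0.1,"y":-0.1,"z":0.9,"ax":0.005,"ay":-0.003,"az":0},{"grip":0.55,"x":0,"y":0,"z":0.3,"ax":0,"ay":0,"az":0}]'
python3 - <<'E'
from h import *
planR([.488,-.2178,.002],Rdown(np.radians(85.5)),1)
E
```

```text
time: 6.3
eef_pos: [0.4894, -0.2157, 0.0043]
ee_rot: [0.001, 0.734, 0.68, -0.0]
force: [0.1, -0.3, 0.8]
grip_width: 0.0471
at [ 0.4894 -0.2157  0.0043] to [ 0.488  -0.2178  0.002 ]
  x -0.22 y -0.12 z 0.23  ax 0.001 ay 0.001 az 0.002
```

```bash
python3 -m creep '[{"grip":0.5,"x":-0.3,"y":-0.15,"z":0.3,"ax":0,"ay":0,"az":0},{"grip":0.25,"x":0,"y":0,"z":0.1,"ax":0,"ay":0,"az":0},{"grip":0.1,"x":0,"y":0,"z":0,"ax":0,"ay":0,"az":0},{"grip":0.1,"x":0,"y":0,"z":0,"ax":0,"ay":0,"az":0},{"grip":0.1,"x":0,"y":0,"z":0,"ax":0,"ay":0,"az":0}]' 60
```

```text
time: 6.92
eef_pos: [0.4881, -0.2192, 0.0012]
ee_rot: [0.002, 0.734, 0.68, 0.0]
force: [0.6, 0.0, -1.0]
grip_width: 0.0232
```

```bash
python3 -m creep '[{"grip":0.1,"x":0,"y":0,"z":-1,"ax":0,"ay":0,"az":0},{"grip":0.1,"x":0,"y":0,"z":-4,"ax":0,"ay":0,"az":0},{"grip":0.1,"x":0,"y":0,"z":-5,"ax":0,"ay":0,"az":0},{"grip":0.1,"x":0,"y":0,"z":-3,"ax":0,"ay":0,"az":0},{"grip":0.1,"x":0,"y":0,"z":0,"ax":0,"ay":0,"az":0}]' 60
python3 - <<'E'
from h import *
p,d,C=snap("wrist","w4"); print(arm.observe()["eef_pos"])
cv2.imwrite("pics/w4c.png",cv2.resize(p[200:440,200:440,::-1],None,fx=2.5,fy=2.5,interpolation=cv2.INTER_CUBIC))
E
```

```text
time: 7.55
eef_pos: [0.4878, -0.2189, 0.1373]
ee_rot: [0.002, 0.734, 0.68, 0.0]
force: [0.3, 1.6, -0.1]
grip_width: 0.0232
[ 0.4872 -0.2186  0.1359]
```

View pics/w4c.png

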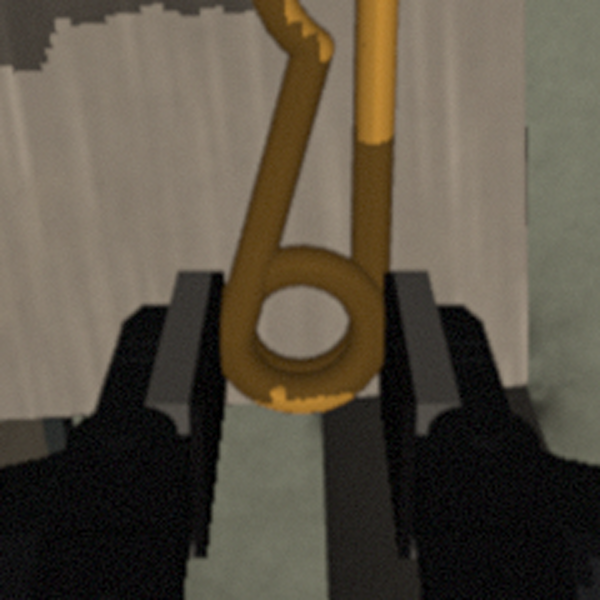

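```bash
cat > leg.py <<'E'
from h import *
def leg(name,zt=-.0018,show=True):
    p,d,C=load(name)
    c=arm.get_calibration("wrist"); T=np.array(c["tool_from_camera"]); Ct=(c["mtx"],T[:3,:3],T[:3,3])
    hsv=cv2.cvtColor(p,cv2.COLOR_RGB2HSV)
    m=cv2.inRange(hsv,(8,110,25),(35,255,255))
    uv=np.argwhere(m)[:,::-1]; P=onz(Ct,uv,zt)
    ok=(abs(P[:,1])<.03)&(P[:,0]>-.02)&(P[:,0]<.12); uv=uv[ok];P=P[ok]
    return p,Ct,m,uv,P
if __name__=="__main__":
    import sys
    p,Ct,m,uv,P=leg(sys.argv[1])
    print("tool +y = image", "x range",P[:,0].min(),P[:,0].max(),"y",P[:,1].min(),P[:,1].max())
    L=[]
    for x in np.arange(.03,.095,.005):
        q=P[abs(P[:,0]-x)<.0015]
        if len(q)==0: continue
        ys=np.sort(q[:,1]); 
        mx=ys.max(); grp=ys[ys>mx-.0065]; L.append([x,(grp.max()+grp.min())/2,mx])
    L=np.array(L); print(L)
    f=np.polyfit(L[:,0],L[:,2]-.003,1); print("leg y = %.4f + %.4f x (tool)"%(f[1],f[0]))
    print("tip x",P[P[:,1]>.003][:,0].max())
E
python3 leg.py w4
```

```text
tool +y = image x range -0.015745962830297805 0.09886280300014602 y -0.012693782712880403 0.013415421468200524
[[0.03   0.0105 0.0131]
 [0.035  0.0104 0.013 ]
 [0.04   0.0104 0.0132]
 [0.045  0.0103 0.0131]
 [0.05   0.0104 0.0133]
 [0.055  0.0105 0.0132]
 [0.06   0.0105 0.0133]
 [0.065  0.0104 0.0133]
 [0.07   0.0104 0.0134]
 [0.075  0.0105 0.0133]
 [0.08   0.0105 0.0134]
 [0.085  0.0105 0.0133]
 [0.09   0.0106 0.0134]]
leg y = 0.0100 + 0.0049 x (tool)
tip x 0.09886280300014602
```

View pics/w4.png

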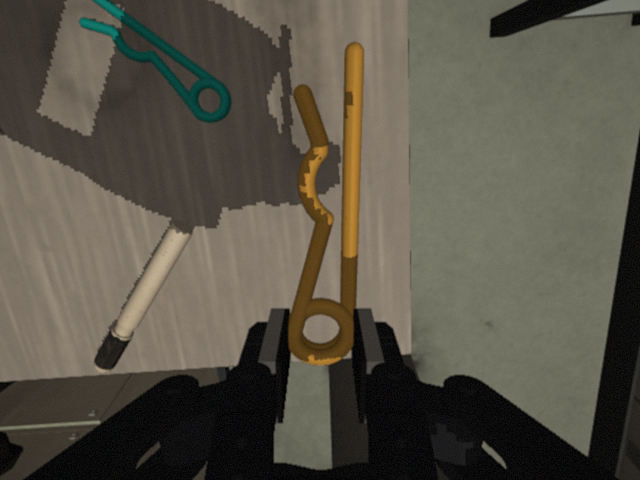

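```bash
cat > ins.py <<'E'
from h import *
import sys
S=np.array([.5055,.2035,.080])
def tgt(s,psi=109.5,off=(0,0,0),S=S):
    Rg=Rdown(np.radians(psi)); return S+np.array(off)-Rg@np.array([s,.0103,-.0018]),Rg
def rep(psi=109.5):
    o=arm.observe(); Rt=q2R(o["ee_rot"]); v=Rt.T@(S-o["eef_pos"])-[0,.0103,-.0018]
    print("to stud along tool: s %.1f (home 55.5) lateral %.1f vert %.1f mm"%tuple(v*1e3),"yaw",np.degrees(np.arctan2(Rt[1,0],Rt[0,0])),"tool-z",Rt[:,2],"w",o["grip_width"],"F",Rt.T@o["force"],"t",o["time"])
if __name__=="__main__":
    rep()
    if len(sys.argv)>1:
        s,psi,dz,n=[float(a) for a in sys.argv[1:5]]
        T,Rg=tgt(s*1e-3,psi,(0,0,dz*1e-3)); planR(T,Rg,int(n))
E
python3 ins.py 128 109.5 45 6
```

```text
to stud along tool: s 422.4 (home 55.5) lateral -24.4 vert 57.0 mm yaw 85.61615539297323 tool-z [ 0.0014 -0.0019 -1.    ] w 0.02333476016565525 F [-0.2531  0.6993  0.9166] t 7.6
at [ 0.4872 -0.2186  0.1359] to [0.5385 0.0794 0.1232]
  x 5.02 y 0.47 z 0.20  ax 0.000 ay 0.000 az -0.069
  x 4.97 y 0.82 z 0.21  ax 0.000 ay 0.000 az -0.069
  x 4.90 y 1.16 z 0.21  ax 0.000 ay 0.000 az -0.069
  x 4.81 y 1.50 z 0.21  ax 0.000 ay 0.000 az -0.069
  x 4.70 y 1.83 z 0.21  ax 0.000 ay 0.000 az -0.069
  x 4.56 y 2.15 z 0.21  ax 0.000 ay 0.000 az -0.069
```

```bash
python3 -m creep '[{"grip":0.1,"x":2.5,"y":0.2,"z":0,"ax":0,"ay":0,"az":-0.05},{"grip":0.1,"x":4.9,"y":0.8,"z":0.2,"ax":0,"ay":0,"az":-0.07},{"grip":0.1,"x":4.9,"y":1.1,"z":0.2,"ax":0,"ay":0,"az":-0.07},{"grip":0.1,"x":4.8,"y":1.4,"z":0.2,"ax":0,"ay":0,"az":-0.07},{"grip":0.1,"x":4.7,"y":1.7,"z":0.2,"ax":0,"ay":0,"az":-0.07},{"grip":0.1,"x":4,"y":1.9,"z":0.2,"ax":0,"ay":0,"az":-0.07},{"grip":0.1,"x":0.5,"y":0.4,"z":0,"ax":0,"ay":0,"az":-0.02}]' 60
python3 ins.py 128 109.5 0 1
```

```text
time: 8.48
eef_pos: [0.532, 0.0607, 0.1166]
ee_rot: [-0.005, 0.571, 0.821, -0.003]
force: [-0.4, -0.6, -1.0]
grip_width: 0.0237
to stud along tool: s 142.9 (home 55.5) lateral 14.8 vert 38.7 mm yaw 110.30931483644858 tool-z [-0.0112 -0.0002 -0.9999] w 0.023689494657491924 F [-0.3938 -0.5704  0.9959] t 8.475
at [0.532  0.0607 0.1166] to [0.5385 0.0794 0.0782]
  x 1.51 y 1.30 z 3.83  ax -0.011 ay -0.004 az 0.014
```

```bash
python3 -m creep '[{"grip":0.1,"x":0.7,"y":1.3,"z":1.3,"ax":-0.011,"ay":-0.004,"az":0.014},{"grip":0.1,"x":0.3,"y":0,"z":1.3,"ax":0,"ay":0,"az":0},{"grip":0.1,"x":0.3,"y":0,"z":1.2,"ax":0,"ay":0,"az":0},{"grip":0.1,"x":0,"y":0,"z":0,"ax":0,"ay":0,"az":0}]' 60
python3 ins.py 118 109.5 0 1
```

```text
time: 8.98
eef_pos: [0.5385, 0.0763, 0.0732]
ee_rot: [-0.001, 0.579, 0.815, -0.001]
force: [0.0, 0.5, -0.7]
grip_width: 0.0234
to stud along tool: s 131.0 (home 55.5) lateral 0.4 vert -5.0 mm yaw 109.24150893144333 tool-z [-0.0033 -0.0008 -1.    ] w 0.023435814919005933 F [0.5058 0.2039 0.743 ] t 8.975
at [0.5385 0.0763 0.0732] to [0.5352 0.0888 0.0782]
  x 1.29 y 0.10 z -0.50  ax -0.003 ay -0.000 az -0.005
```

```bash
python3 -m creep '[{"grip":0.1,"x":0,"y":0.05,"z":-0.5,"ax":-0.003,"ay":0,"az":-0.005},{"grip":0.1,"x":1.1,"y":0.05,"z":0,"ax":0,"ay":0,"az":0},{"grip":0.1,"x":0,"y":0,"z":0,"ax":0,"ay":0,"az":0}]' 60
python3 ins.py 113 109.5 0 1
python3 - <<'E'
from h import *
p,d,C=snap("scene","s5"); p2,d2,C2=snap("wrist","w5")
a=cv2.resize(p[170:270,330:430,::-1],(400,400),interpolation=cv2.INTER_CUBIC)
b=cv2.resize(p2[0:240,200:440,::-1],(400,400),interpolation=cv2.INTER_CUBIC)
cv2.imwrite("pics/c5.png",np.hstack([a,b]))
E
```

```text
time: 9.35
eef_pos: [0.5361, 0.087, 0.0795]
ee_rot: [0.0, 0.577, 0.816, 0.001]
force: [0.2, -0.1, -0.9]
grip_width: 0.0231
to stud along tool: s 120.0 (home 55.5) lateral -0.3 vert 1.3 mm yaw 109.4694357681382 tool-z [ 0.0012  0.0004 -1.    ] w 0.02313015978221351 F [-0.2039  0.1527  0.9258] t 9.35
at [0.5361 0.087  0.0795] to [0.5335 0.0935 0.0782]
  x 0.70 y -0.03 z 0.13  ax 0.001 ay 0.000 az -0.001
```

View pics/c5.png

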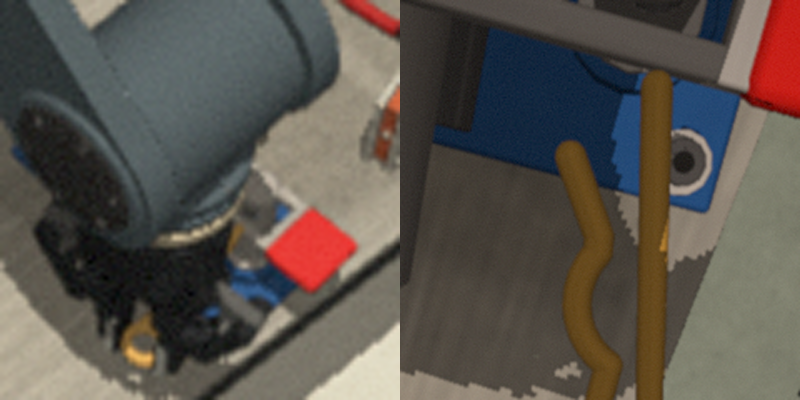

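```bash
python3 -m creep '[{"grip":0.1,"x":0.5,"y":0,"z":0.12,"ax":0,"ay":0,"az":0},{"grip":0.1,"x":0.3,"y":0,"z":0,"ax":0,"ay":0,"az":0}]' 60
python3 ins.py 108 109.5 0 1
python3 - <<'E'
from h import *
p2,d2,C2=snap("wrist","w6")
b=cv2.resize(p2[0:160,220:440,::-1],None,fx=3,fy=3,interpolation=cv2.INTER_CUBIC)
cv2.imwrite("pics/c6.png",b)
E
```

```text
time: 9.7
eef_pos: [0.5336, 0.0944, 0.0782]
ee_rot: [0.001, 0.578, 0.816, 0.001]
force: [0.4, -0.4, -1.4]
grip_width: 0.0228
to stud along tool: s 112.2 (home 55.5) lateral -0.5 vert 0.0 mm yaw 109.44132906746061 tool-z [ 0.0015  0.0003 -1.    ] w 0.02279240178080385 F [-0.4562  0.2204  1.4416] t 9.7
at [0.5336 0.0944 0.0782] to [0.5318 0.0983 0.0782]
  x 0.42 y -0.04 z 0.00  ax 0.002 ay 0.000 az -0.001
```

View pics/c6.png

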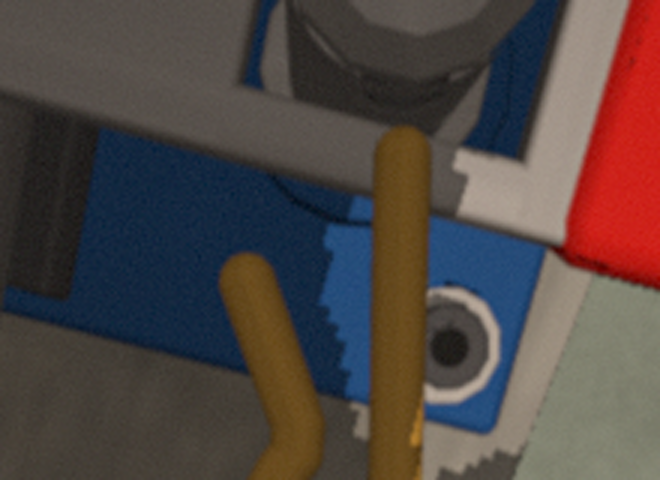

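```bash
python3 -m creep '[{"grip":0.1,"x":0.3,"y":-0.04,"z":0,"ax":0,"ay":0,"az":0},{"grip":0.1,"x":0.3,"y":0,"z":0,"ax":0,"ay":0,"az":0}]' 60;python3 ins.py;python3 -m creep '[{"grip":0.1,"x":0.3,"y":0,"z":0,"ax":0,"ay":0,"az":0}]' 60;python3 ins.py;python3 -m creep '[{"grip":0.1,"x":0.3,"y":0,"z":0,"ax":0,"ay":0,"az":0}]' 60;python3 ins.py
```

```text
time: 10.0
eef_pos: [0.531, 0.1005, 0.0782]
ee_rot: [0.001, 0.577, 0.816, 0.001]
force: [-0.4, -0.3, -0.9]
grip_width: 0.0232
to stud along tool: s 105.6 (home 55.5) lateral -0.0 vert 0.0 mm yaw 109.45108800626151 tool-z [ 0.0014  0.0003 -1.    ] w 0.023190584914555938 F [-0.1863 -0.5118  0.8743] t 10.0
time: 10.12
eef_pos: [0.53, 0.1035, 0.0782]
ee_rot: [0.001, 0.578, 0.816, 0.001]
force: [-0.4, 0.6, -1.0]
grip_width: 0.0232
to stud along tool: s 102.5 (home 55.5) lateral -0.1 vert 0.0 mm yaw 109.44789591429983 tool-z [ 0.0016  0.0003 -1.    ] w 0.023242709786519895 F [ 0.675  -0.1791  1.0123] t 10.125
time: 10.25
eef_pos: [0.5289, 0.1065, 0.0782]
ee_rot: [0.001, 0.578, 0.816, 0.001]
force: [-0.6, 0.2, -1.1]
grip_width: 0.0229
to stud along tool: s 99.2 (home 55.5) lateral -0.1 vert 0.0 mm yaw 109.44715206335299 tool-z [ 0.0015  0.0003 -1.    ] w 0.022941723775567826 F [ 0.4209 -0.4501  1.0945] t 10.25
```

```bash
python3 - <<'E'
from h import *
p2,d2,C2=snap("wrist","w7")
b=cv2.resize(p2[0:200,200:440,::-1],None,fx=3,fy=3,interpolation=cv2.INTER_CUBIC)
cv2.imwrite("pics/c7.png",b)
E
```

```text
(no output)
```

View pics/c7.png

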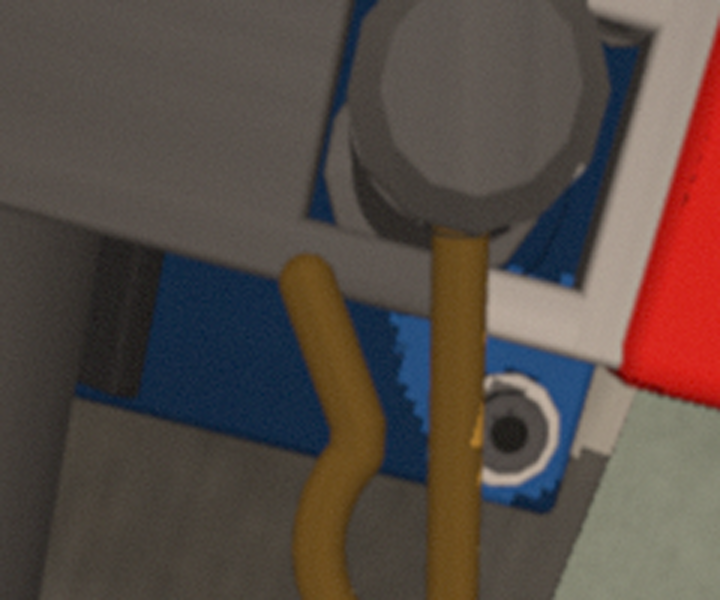

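```bash
python3 -m creep '[{"grip":0.1,"x":0.4,"y":0,"z":0,"ax":0,"ay":0,"az":0},{"grip":0.1,"x":0.4,"y":0,"z":0,"ax":0,"ay":0,"az":0}]' 60;python3 ins.py;python3 -m creep '[{"grip":0.1,"x":0.4,"y":0,"z":0,"ax":0,"ay":0,"az":0}]' 60;python3 ins.py;python3 -m creep '[{"grip":0.1,"x":0.4,"y":0,"z":0,"ax":0,"ay":0,"az":0}]' 60;python3 ins.py
```

```text
time: 10.55
eef_pos: [0.526, 0.1147, 0.0782]
ee_rot: [0.0, 0.578, 0.816, 0.001]
force: [-0.5, 0.4, -1.1]
grip_width: 0.0235
to stud along tool: s 90.6 (home 55.5) lateral -0.1 vert 0.0 mm yaw 109.44010669889764 tool-z [ 0.0015  0.0004 -1.    ] w 0.023498928616127464 F [ 0.5265 -0.3274  1.1435] t 10.55
time: 10.68
eef_pos: [0.5245, 0.1187, 0.0782]
ee_rot: [0.0, 0.578, 0.816, 0.001]
force: [-0.5, -0.1, -0.5]
grip_width: 0.0231
to stud along tool: s 86.3 (home 55.5) lateral -0.0 vert 0.0 mm yaw 109.44197283412963 tool-z [ 0.0014  0.0004 -1.    ] w 0.023110502933965462 F [ 0.0499 -0.4666  0.4959] t 10.675
time: 10.8
eef_pos: [0.5231, 0.1228, 0.0782]
ee_rot: [0.0, 0.578, 0.816, 0.001]
force: [-0.5, 0.2, -0.2]
grip_width: 0.0237
to stud along tool: s 82.0 (home 55.5) lateral -0.0 vert 0.0 mm yaw 109.44449123010722 tool-z [ 0.0015  0.0004 -1.    ] w 0.023688408763877133 F [ 0.3879 -0.4425  0.2474] t 10.8
```

```bash
for i in 1 2; do python3 -m creep '[{"grip":0.1,"x":0.3,"y":0,"z":0,"ax":0,"ay":0,"az":0}]' 80 >/dev/null;python3 ins.py;done; python3 -m creep '[{"grip":0.1,"x":0.3,"y":0,"z":0,"ax":0,"ay":0,"az":0}]' 80>/dev/null;python3 ins.py
```

```text
to stud along tool: s 78.8 (home 55.5) lateral 0.3 vert -0.1 mm yaw 109.4750663369904 tool-z [ 0.0008 -0.0001 -1.    ] w 0.022850594409436032 F [-1.1561 -2.8983  0.6601] t 10.925
to stud along tool: s 75.8 (home 55.5) lateral 0.7 vert -0.3 mm yaw 109.50125944255339 tool-z [ 0.0001 -0.0008 -1.    ] w 0.022798377771636548 F [-4.642  -2.7866  0.5914] t 11.05
time: 11.18
eef_pos: [0.5195, 0.1309, 0.078]
ee_rot: [0.001, 0.577, 0.817, -0.001]
force: [1.1, -6.7, -0.8]
grip_width: 0.0227
to stud along tool: s 73.1 (home 55.5) lateral 0.8 vert -0.3 mm yaw 109.51785719959464 tool-z [ 0.0003 -0.0017 -1.    ] w 0.02274758596159379 F [-6.6586 -1.203   0.7994] t 11.175
```

```bash
for i in 1; do python3 -m creep '[{"grip":0.1,"x":0.3,"y":0,"z":0,"ax":0,"ay":0,"az":0}]' 80 >/dev/null;python3 ins.py;done; python3 -m creep '[{"grip":0.1,"x":0.3,"y":0,"z":0,"ax":0,"ay":0,"az":0}]' 80>/dev/null;python3 ins.py;  python3 -m creep '[{"grip":0.1,"x":0.3,"y":0,"z":0,"ax":0,"ay":0,"az":0}]' 80>/dev/null;python3 ins.py
```

```text
to stud along tool: s 70.5 (home 55.5) lateral 0.8 vert -0.4 mm yaw 109.52652349553462 tool-z [ 0.0007 -0.0024 -1.    ] w 0.02273291085994269 F [-5.3379 -1.4958  0.9779] t 11.3
time: 11.42
eef_pos: [0.5177, 0.1359, 0.078]
ee_rot: [0.001, 0.577, 0.817, -0.001]
force: [0.4, -4.5, -0.1]
grip_width: 0.0224
to stud along tool: s 67.8 (home 55.5) lateral 0.8 vert -0.4 mm yaw 109.53121723282534 tool-z [ 0.0009 -0.003  -1.    ] w 0.022411106348779915 F [-4.322  -1.1358  0.1568] t 11.425
time: 11.55
eef_pos: [0.5167, 0.1387, 0.078]
ee_rot: [0.001, 0.577, 0.817, -0.001]
force: [-0.4, -3.5, -0.9]
grip_width: 0.0226
to stud along tool: s 64.8 (home 55.5) lateral 0.8 vert -0.4 mm yaw 109.52558538022932 tool-z [ 0.0009 -0.0033 -1.    ] w 0.022588205676270175 F [-3.1969 -1.5646  0.9039] t 11.55
```

```bash
for i in 1; do python3 -m creep '[{"grip":0.1,"x":0.3,"y":0,"z":0,"ax":0,"ay":0,"az":0}]' 80 >/dev/null;python3 ins.py;done; python3 -m creep '[{"grip":0.1,"x":0.3,"y":0,"z":0,"ax":0,"ay":0,"az":0}]' 80>/dev/null;python3 ins.py;  python3 -m creep '[{"grip":0.1,"x":0.2,"y":0,"z":0,"ax":0,"ay":0,"az":0}]' 80>/dev/null;python3 ins.py
python3 - <<'E'
from h import *
p2,d2,C2=snap("wrist","w8")
b=cv2.resize(p2[0:300,180:460,::-1],None,fx=2,fy=2,interpolation=cv2.INTER_CUBIC)
cv2.imwrite("pics/c8.png",b)
E
```

```text
to stud along tool: s 61.6 (home 55.5) lateral 0.8 vert -0.4 mm yaw 109.51779382883666 tool-z [ 0.0009 -0.0032 -1.    ] w 0.022668566064664972 F [-1.174  -1.8666  1.0933] t 11.675
time: 11.8
eef_pos: [0.5145, 0.1449, 0.078]
ee_rot: [0.001, 0.577, 0.817, -0.001]
force: [-0.7, -0.1, -0.3]
grip_width: 0.0229
to stud along tool: s 58.2 (home 55.5) lateral 0.8 vert -0.4 mm yaw 109.50793041914419 tool-z [ 0.0008 -0.0028 -1.    ] w 0.022871848002606446 F [ 0.1409 -0.7275  0.2982] t 11.8
time: 11.92
eef_pos: [0.5139, 0.1473, 0.0781]
ee_rot: [0.001, 0.577, 0.817, -0.001]
force: [-0.2, 0.6, -0.6]
grip_width: 0.0227
to stud along tool: s 55.7 (home 55.5) lateral 0.5 vert -0.3 mm yaw 109.50043271317662 tool-z [ 0.0013 -0.0023 -1.    ] w 0.022706259996917035 F [0.5882 0.0352 0.6107] t 11.925
```

View pics/c8.png

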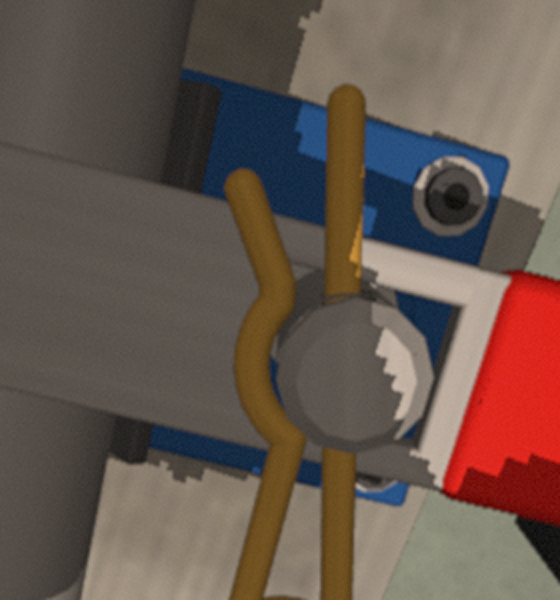

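```bash
python3 -m creep '[{"grip":0.35,"x":0,"y":0,"z":0,"ax":0,"ay":0,"az":0},{"grip":0.45,"x":0,"y":0,"z":0,"ax":0,"ay":0,"az":0},{"grip":0.5,"x":0,"y":0,"z":0,"ax":0,"ay":0,"az":0},{"grip":0.5,"x":0,"y":0,"z":-1,"ax":0,"ay":0,"az":0},{"grip":0.5,"x":0,"y":0,"z":-3,"ax":0,"ay":0,"az":0},{"grip":0.5,"x":-1,"y":0,"z":-4,"ax":0,"ay":0,"az":0},{"grip":0.5,"x":-2,"y":0,"z":-4,"ax":0,"ay":0,"az":0},{"grip":0.5,"x":0,"y":0,"z":0,"ax":0,"ay":0,"az":0}]'
python3 - <<'E'
from h import *
p2,d2,C2=snap("wrist","w9")
b=cv2.resize(p2[0:340,160:480,::-1],None,fx=1.75,fy=1.75,interpolation=cv2.INTER_CUBIC)
cv2.imwrite("pics/c9.png",b)
p,C=p2,C2
hsv=cv2.cvtColor(p,cv2.COLOR_RGB2HSV); m=cv2.inRange(hsv,(8,110,25),(35,255,255))
uv=np.argwhere(m)[:,::-1]; P=onz(C,uv,.08); S=np.array([.5055,.2035])
P=P[np.hypot(*(P[:,:2]-S).T)<.09]
th=np.radians(109.5); u=np.array([np.cos(th),np.sin(th)]); 
a=(P[:,:2]-S)@u; b=(P[:,:2]-S)@[u[1],-u[0]]; print("along",a.min(),a.max(),"expected -67..43; across",b.min(),b.max())
X=cloud(C2,d2); r=cv2.inRange(hsv,(0,150,80),(6,255,255))>0; q=X[r&(X[...,2]>.06)&(X[...,2]<.2)]; print("tab z",np.median(q[:,2]),q.shape)
E
```

```text
time: 12.98
eef_pos: [0.5244, 0.1189, 0.2047]
ee_rot: [0.002, 0.577, 0.817, 0.0]
force: [0.3, -0.1, -1.0]
grip_width: 0.0428
along -0.06648676430263131 0.04303134247733322 expected -67..43; across -0.022810351216767583 0.055705994335805524
tab z 0.07556038875915855 (4083, 3)
```

View pics/c9.png

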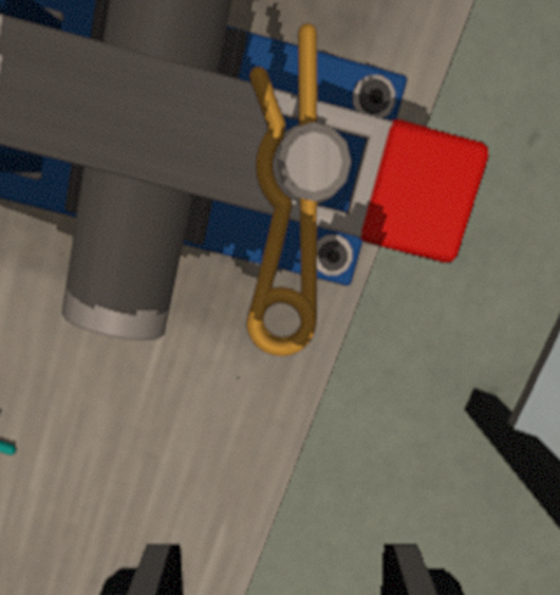

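The picture shows the clip home, with the coil at (282,320) in the crop. The straight leg comes out beyond the stud at (308,35), and the sprung leg hugs the stud's left side. The tab is flat at z = 75.6 mm and the gripper is clear, so I'm handing in.

```bash
python3 -c "
from workcell import arm
print(arm.job_done())"
```

```text
the job is handed in; nothing more can be done
None
```

The bar is pressed down and locked by the yellow clip, and I handed the job in at about 13 s of the 72 s allowed.

- **Bar:** I pressed the red tab down until it stopped. The vertical force then rose to 18.5 N. After I released the clip, the tab's top measured 75.6 mm high, against 75.5 mm when fully down.
- **Hole:** From a tilted wrist view, the hole was turned about 0.23 rad from the jig's y axis. I gripped the clip by its coil and brought it in along that line.
- **Clip:** The straight leg entered without resistance. The sprung leg opened against about 7 N at most, and the force fell to about zero as it snapped home.
- **Last checks:** Along the hole, the clip spans -66.5 to +43.0 mm from the stud's axis, where -67 to +43 mm was expected. The sprung leg hugs the shank, and the gripper is open and well clear.
- **What disagreed:** The fingers read 23 mm on the 26 mm coil, but the close-up showed a sound grip. I did not measure the pipe and tools again; I touched none of them, and the pipe still lies under the bar in the last picture.

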